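# Index the carrier and fit the controller knob

### The arm

A 6-joint arm with a two-finger parallel gripper is mounted at the origin on a cart in front of the work surface, level with it; the furniture and walls round the work are solid. World frame = base frame: x ahead of the robot, y to its left, z up, the work surface at z = 0. Lengths are in m, angles in degrees, forces in N, time in s.
With the tool pointing down it reaches from about 0.35 to 0.8 m from the base axis. Payload 7.3 kg.
Tool frame: the origin (TCP) lies midway between the tips of the shut fingers; the grasp point (between the pads) lies 19 mm behind it; z points along the fingers, y is the line along which they close (so a half turn about z gives the same grasp; the last joint's range is limited). The gripper opens to 85 mm and grips with 20 to 120 N. Pads are 22 mm wide; open, the fingers measure 114 mm over their backs; the gripper's body (76 mm by 85 mm) begins 54 mm behind the grasp point. The pads swing forward as they close: fully open they stand 13 mm farther back than shut.
Start: joints at [-82.277, 19.595, 87.324, -0, 73.075, -8.365], TCP at [0.146, -0.504, 0.231] pointing down, gripper open.
Joint ranges: [-145.02, 145.02], [-44.19, 115.74], [2.07, 154.8], [-57.11, 237.11], [16.16, 152.29], [-177.93, 177.93]. Speed limits (degrees/s): [147.25, 147.25, 180, 180, 180, 180].

### API

Orientations are given as [roll, pitch, yaw] about the fixed x, y, z axes, in that order (R = Rz(yaw) Ry(pitch) Rx(roll)).
In Python, from cell import * gives the robot as it stands. The module is installed in compiled form; this text tells all that it offers.
- The arm moves only by the tool jog_arm, never from a script. Its argument "commands" is a list of rows, each a list of 3 entries, a list of its own where there are three numbers: the shift along the tool's x, y, z in mm, then the turn, a rotation vector about the tool's x, y, z in rad, then the closure, from -1 (fully open) to 1 (shut). In form: [[[x, y, z], [ax, ay, az], claw], ...]. A call has 1 to 5 rows; each row is the pose to reach, as a shift and turn from the pose commanded when the call began, along the tool's axes at that moment; what a row does not reach only later rows make up. A row lasts 1/8 s, in which the tool goes at most 62.5 mm and 10.7 degrees, less where a joint would pass 70% of its speed; a pose out of reach is approached as far as the arm can. A call with a gripper value outside its range is refused whole. The fingers move at their own pace and stop on an object; "force" is the grip in N (left out, the last holds). Time passes only in rows, so rows that repeat a pose let the fingers close. It gives the time, the measured TCP pose, the force, the opening and the grip force at its end, in the units of the state.
- sense(): the state, without advancing time (a new reading comes with each control period).
- grab_frame(name): name is "scene" or "top"; returns a dict with "img" (400x640x3 uint8, red, green, blue), "vertical_fov" (degrees; the focal length in pixels is half the picture's height over the tangent of half this angle, whatever the lens; pixels are square), "cx", "cy" (the principal point, pixels), "position" and "rotation" of the camera in the world. Camera axes: x right, y up, looking along -z (the intrinsics and any distortion apply to the point x, -y, -z); pixel columns grow to the right and rows downward; lengths in m; the calibration is good to about 2 mm. A picture is of the moment at which its call begins. There is no depth.
- hand_in(): hands the job in; it is judged then, once.
The state is a dict: "time_s": time; "qpos": joint angles; "dq": joint speeds; "joint_torque": joint torques, N m; "ee_pos": TCP position; "tcp_rot": TCP orientation; "ft_force": force on the tool from outside, world axes, zero at the start; "moment": the same for the moment, N m; "width": finger opening in m; "gripper_force": force on a finger pad.
Only numpy, scipy, OpenCV 4.12 (cv2) and the standard library are available. Lean on these libraries where they do the work, as an engineer would, in place of code of your own. Each camera call takes 0.05 s, during which the arm holds its last target. There are 200 camera calls.

### The job

First push the blue carrier with the speed controller along its rail, away from the robot, until it clicks into the station marked by the two green blocks. Then pick up the loose black knob, turn it so that the flat in its bore matches the flat of the brass D-shaft on the controller, push it fully home on the shaft and press it right down against the spring: finish while still holding it pressed all the way down, without letting go. Leave the mug, the jar and the sanding block where they are, and the carrier in its station.

Things in the scene. Friction and masses are not known exactly. Their poses are not given: they have to be found in the camera images.
- rail: Fixed aluminium rail slide, 320 long x 90 wide, base 8 thick; steel guide bars up to 18 high, grey end stops up to 25. Origin: centre of its underside on the table; x = feed direction (roughly away from the robot), z up. Two green blocks beside it at x = +35 mm mark the station; a spring plunger there holds the carrier.
- carrier (a joint): Travel (m) of the blue carrier along the rail's +x: 0 near stop, 0.165 far stop. Station detent at 0.120, where the white lines on the carrier's sides face the green blocks. Sliding friction 0.6 N; about 10 N to pass the detent, which draws the carrier in from 4 mm either side. The shaft's axis is at rail x = -0.085 m + this value.
- push_face (a point): Middle of the near face of the carrier's orange push plate (56 wide, 10 thick, top 60 mm above the table): 45 mm above the table, 51 mm behind the shaft's axis. Axes as the rail's: push towards +x. The blue carrier plate is 102 (along the rail) x 80, top 30 mm above the table; it bears the grey controller housing, 68 x 68.
- shaft_tip (a point): Centre of the top of the brass D-shaft that stands upright in the middle of the controller's black panel (panel 60, shaft top 82 mm above the table; 14 diameter, top 2 mm chamfered). z up; x points squarely towards the flat, which lies 1.5 mm from the axis. It turns stiffly (0.08 N m) and starts within 0.6 rad of the rail's x.
- press (a joint): How far the shaft is pressed down into the controller, in m: 0 up, 0.004 fully down. Spring: about 4 N to start, 8 N fully down.
- knob: Loose black knob, 34 high, 45 g, upright on the table. Origin: centre of its underside on the bore axis, z up. Skirt 44 diameter, 7 high; above it a grip bar 40 long (x) x 22 wide (y, the width to grip) up to the top. The bore opens below: 15.4 diameter, 14 deep, with a flat 2.2 mm from the axis on the +x side, where the white pointer line on top points.
- knob_pointer (a point): The +x end of the white pointer line on the knob's top: 20 mm from the bore axis, 34 mm above the underside; axes as the knob's. The knob goes on only with its x along shaft_tip's x, within about 6 degrees. Fully home its underside is 14 mm below shaft_tip: 8 mm above the panel, 4 mm when pressed down.
- mug: White mug, 78 x 116 x 97 high, loose; origin at the centre of its underside. To be left alone.
- jar: Clear jar with a green lid, 69 diameter, 84 high, loose; origin at the centre of its underside. To be left alone.
- sand_block: Yellow and brown sanding block, 44 x 70 x 25 high, loose; origin at the centre of its underside. To be left alone.
There are look-alikes about, which are no part of the job. Several things have the shape of the knob; the one meant has the colours described above.

How it is judged:
By the outcome, as a careful person would: the job done as asked, in the order asked, and still so for the second after the job is handed in, while the arm keeps its last pose, push and grip.
It also fails if it takes over 56 s, if anything falls off the work surface, if the arm or the gripper's body presses on something with over 40 N, if the wrist force passes 120 N, or if a joint passes its speed limit or range.

## Working session

There is one attempt and no reset: what is moved stays moved. The work goes in short steps, Python scripts to look and compute and a tool call to move; the robot and the scene stay as the last step left them, time stands still between calls to the robot, and variables do not carry over. Pictures are saved under pics/ and viewed, at most 10 in all, crops included, and the job is handed in when it is done.

Besides the shell and the picture viewer there is one more tool, called after ">>>" as name(argument=value, ...) on one line, values as JSON. jog_arm: Moves the arm, as the interface text tells. Its arguments: {"type":"object","properties":{"commands":{"type":"array","items":{"type":"array"}},"force":{"type":"number"}},"required":["commands"]}

```bash
mkdir -p pics
cat > h.py <<'E'
from cell import *
import numpy as np, cv2
from scipy.spatial.transform import Rotation as Ro
def save(n,f):
    cv2.imwrite('pics/'+n, f['img'][:,:,::-1])
def cam(f):
    return np.array(f['position']),np.array(f['rotation']).reshape(3,3),200/np.tan(np.radians(f['vertical_fov'])/2)
def ray(f,u,v):
    p,R,F=cam(f); d=R@np.array([(u-f['cx'])/F,-(v-f['cy'])/F,-1]); return p,d
def plane(f,u,v,z):
    p,d=ray(f,u,v); return p+d*(z-p[2])/d[2]
def tri(f1,a,f2,b):
    p,d=ray(f1,*a);q,e=ray(f2,*b)
    A=np.stack([d,-e],1);s=np.linalg.lstsq(A,q-p,rcond=None)[0]
    x=p+d*s[0];y=q+e*s[1]; return (x+y)/2,np.linalg.norm(x-y)
def proj(f,X):
    p,R,F=cam(f); c=R.T@(np.array(X)-p); return f['cx']+F*c[0]/-c[2], f['cy']-F*c[1]/-c[2]
E
python3 - <<'E'
from h import *
import pickle
d={}
for n in('scene','top'):
    f=grab_frame(n);save(n+'0.png',f);d[n]=f
    print(n,{k:np.round(v,4).tolist() if k!='img' else 0 for k,v in f.items() if not isinstance(v,str)})
pickle.dump(d,open('f0.pkl','wb'))
print(sense())
E
```

```text
scene {'img': 0, 'vertical_fov': 48.8505, 'cx': 313.3876, 'cy': 204.1414, 'position': [0.6269, -0.4983, 1.0353], 'rotation': [28.2466, 0.0156, 9.4898]}
top {'img': 0, 'vertical_fov': 57.5009, 'cx': 319.7334, 'cy': 196.7345, 'position': [0.4054, -0.0121, 0.9383], 'rotation': [11.6057, 0.2015, -86.1989]}
{'time_s': 0.1, 'qpos': array([-8.22769694e+01,  1.96324906e+01,  8.73715876e+01,  1.10231388e-03,
        7.30760861e+01, -8.36521711e+00]), 'dq': array([-0.04501062, -0.22774331, -0.06536247, -0.06253037,  0.07990216,
        0.11007908]), 'joint_torque': array([ 1.36682003e-03, -4.34448659e+01, -2.46489966e+01, -1.33325070e-04,
        4.66357917e-03,  1.00881752e-05]), 'ee_pos': array([ 0.14546423, -0.50406842,  0.23069608]), 'tcp_rot': array([-1.79920842e+02, -1.27053977e-02,  1.60879173e+01]), 'ft_force': array([-0.30637067, -0.54928327,  0.16233197]), 'moment': array([ 0.0305714 , -0.06769476,  0.02925299]), 'gripper_force': 0.0, 'width': 0.08529942894282799}
```

View pics/scene0.png

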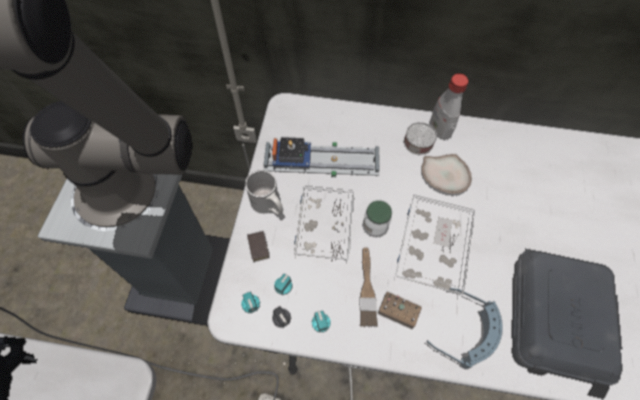

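View pics/top0.png

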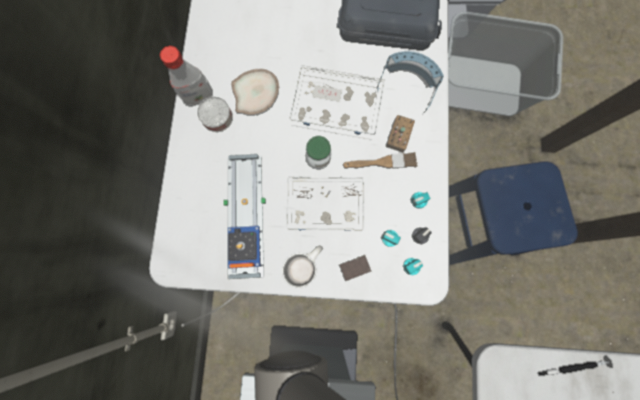

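Scene view: loose knobs are teal at (250,301), (284,284) and (321,321). One is black at (282,316), which is (422,235) in top; the teal ones in top are at (390,238), (413,266) and (420,199). The black one fits the description. The carrier is at top (243,245), with green blocks at (226,202) and (264,200). Next I'll take a close crop of each.

```bash
sed -i "s/np.array(f\['rotation'\]).reshape(3,3)/Ro.from_euler('xyz',f['rotation'],degrees=True).as_matrix()/" h.py
python3 - <<'E'
from h import *
import pickle
F=[{n:grab_frame(n) for n in('scene','top')} for _ in range(6)]
d={n:dict(F[0][n],img=np.mean([g[n]['img'] for g in F],0)) for n in('scene','top')}
pickle.dump(d,open('f1.pkl','wb'))
print('noise',np.std([g['top']['img'][100:150,300:340].astype(float) for g in F],0).mean())
def crop(n,u,v,w,h,s): 
    i=d[n]['img'][v:v+h,u:u+w,::-1].astype(np.uint8); return cv2.resize(i,(w*s,h*s),interpolation=cv2.INTER_NEAREST)
a=np.hstack([crop('top',220,215,50,35,8),crop('top',400,215,50,35,8)])
b=np.hstack([crop('scene',262,130,50,35,8),crop('scene',258,298,50,35,8)])
cv2.imwrite('pics/crop1.png',np.vstack([a,b]))
for X in([.2,0,0],): print(proj(d['top'],X),proj(d['scene'],X))
print('knob top z34',plane(d['top'],422,235,.03),plane(d['scene'],282,316,.03))
print('shaft',plane(d['top'],241,245,.082),plane(d['scene'],291,147,.082))
E
```

```text
noise 0.36509838031210634
(np.float64(310.42137005429424), np.float64(358.1135336481602)) (np.float64(186.80600030787411), np.float64(202.27419609705848))
knob top z34 [ 0.51102908 -0.25686911  0.03      ] [ 0.51471622 -0.26307228  0.03      ]
shaft [0.45373848 0.17843724 0.082     ] [0.45561611 0.16598697 0.082     ]
```

View pics/crop1.png

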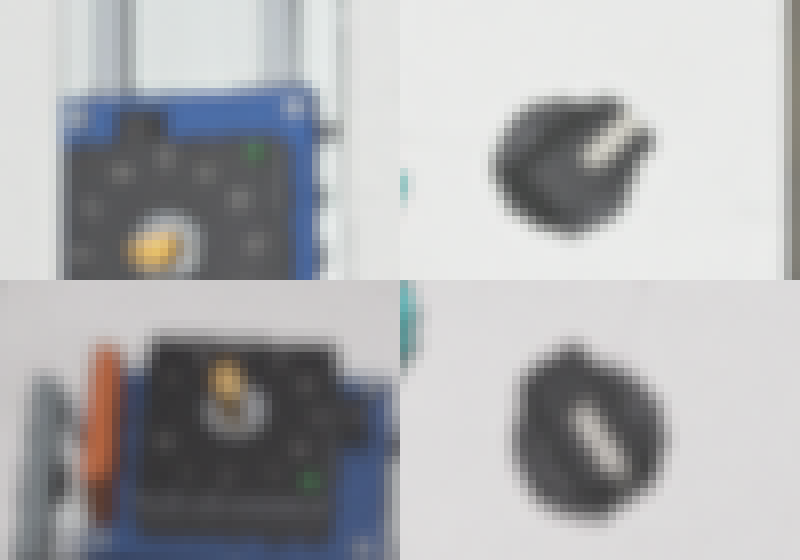

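Crops: the knob at top (422,235) is black with a white pointer towards the lower right in scene. Its shape and colours match, so it is the one to take. The brass D-shaft is at top (239,246). I'll measure these now.

```bash
cat > m.py <<'E'
from h import *
def blob(f,fn,box):
    u0,v0,u1,v1=box; i=f['img'][v0:v1,u0:u1].astype(float); w=np.clip(fn(i[...,0],i[...,1],i[...,2]),0,None)
    m=(w>0).astype(np.uint8); n,l,s,c=cv2.connectedComponentsWithStats(m)
    k=1+np.argmax(s[1:,4]); w=w*(l==k); v,u=np.mgrid[v0:v1,u0:u1]
    W=w.sum(); cu,cv_=(u*w).sum()/W,(v*w).sum()/W
    C=np.array([[((u-cu)**2*w).sum(),((u-cu)*(v-cv_)*w).sum()],[0,((v-cv_)**2*w).sum()]])/W;C[1,0]=C[0,1]
    e,V=np.linalg.eigh(C); return np.array([cu,cv_]),V[:,1],np.sqrt(e[::-1]),s[k,4]
green=lambda r,g,b:g-np.maximum(r,b)-25
orange=lambda r,g,b:r-np.maximum(g,b)-60
white=lambda r,g,b:(np.minimum(r,b)-110)
brass=lambda r,g,b:(r-b-50)
def dirw(f,c,ax,z):
    a=plane(f,*(c-3*ax),z);b=plane(f,*(c+3*ax),z);return np.degrees(np.arctan2(b[1]-a[1],b[0]-a[0]))
E
python3 - <<'E'
from m import *
import pickle
d=pickle.load(open('f1.pkl','rb'));T,S=d['top'],d['scene']
def both(name,fn,bt,bs):
    a=blob(T,fn,bt);b=blob(S,fn,bs);X,e=tri(T,a[0],S,b[0])
    print(name,X.round(4),'gap',round(e,4),'px',a[0].round(1),b[0].round(1),'ang',dirw(T,a[0],a[1],X[2]).round(1),dirw(S,b[0],b[1],X[2]).round(1),a[2].round(1),b[2].round(1),a[3],b[3]); return X
# green blocks: left of rail (+y) and right
g1=both('gL',green,(221,196,231,208),(329,139,339,149))
g2=both('gR',green,(259,194,269,206),(329,168,339,179))
y=g1-g2; print('rail yaw',np.degrees(np.arctan2(-y[0],y[1])),np.linalg.norm(y),(g1+g2)/2)
both('orange',orange,(222,250,270,280),(268,132,282,165))
both('brass',brass,(232,238,250,256),(284,140,300,156))
# pointer line: within knob interior
P=both('white',white,(422,228,431,237),(278,310,288,324))
# knob outline (dark)
dark=lambda r,g,b:140-np.maximum(np.maximum(r,g),b)
both('knobdark',dark,(408,222,438,250),(268,300,300,334))
# rail long edges from top: dark guide bar lines -> Hough-free: print row profile
for v in(165,195,215): print(v,T['img'][v,222:268].mean(1).astype(int))
E
```

```text
gL [0.5633 0.246  0.0139] gap 0.0025 px [225.1 202.1] [334.2 143.6] ang -173.8 -163.7 [1.2 0.8] [0.7 0.5] 18 6
gR [0.575  0.1493 0.0128] gap 0.0026 px [262.9 200.2] [333.3 172.8] ang -171.9 167.8 [1.2 0.9] [0.8 0.7] 18 10
rail yaw 6.9169809133930995 0.09735674547385499 [0.56914291 0.19764353 0.01333546]
orange [0.4069 0.1787 0.0543] gap 0.0032 px [241.  264.9] [274.2 147. ] ang 96.8 -82.8 [6.1 0.8] [3.8 0.6] 78 35
brass [0.4505 0.1827 0.0803] gap 0.0025 px [239.  245.8] [289.9 142.2] ang 106.4 -66.2 [1.3 0.8] [0.9 0.7] 20 10
white [ 0.5189 -0.2675  0.038 ] gap 0.0039 px [426.9 231.1] [282.3 317.6] ang 136.2 -46.8 [2.9 0.9] [2.4 0.8] 47 39
knobdark [ 0.5107 -0.2589  0.0047] gap 0.0041 px [419.8 235.4] [280.5 316.9] ang 132.5 -59.4 [4.2 3.9] [5.1 4.5] 203 266
165 [224 224 225 225 222 214 202 198 198 191 183 182 172 164 194 217 218 216
 215 216 216 216 217 218 218 218 219 219 216 207 196 187 178 170 181 187
 161 140 145 164 207 225 227 227 226 226]
195 [224 224 225 225 221 214 215 218 217 202 188 186 178 167 196 219 222 220
 220 220 221 220 221 221 220 220 220 220 219 216 202 191 191 182 171 202
 223 226 222 211 208 220 226 227 227 226]
215 [224 224 224 224 220 212 214 219 218 204 192 191 181 158 178 215 223 223
 222 222 222 223 223 224 224 223 223 224 224 221 208 196 196 187 167 188
 220 229 230 221 199 211 224 227 226 226]
```

Add to h.py:
```python
def to(pos,yaw):
    s=sense(); R=Ro.from_euler('xyz',s['tcp_rot'],degrees=True)
    sh=R.inv().apply(np.array(pos)-s['ee_pos'])*1000
    rv=(R.inv()*Ro.from_euler('xyz',[180,0,yaw],degrees=True)).as_rotvec()
    print('t',round(s['time_s'],2),'pos',s['ee_pos'].round(4),s['tcp_rot'].round(2),'shift mm',sh.round(1),'rv',rv.round(3),'F',s['ft_force'].round(1),'w',round(s['width'],4))
```

```text
(no output)
```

>>> jog_arm(commands=[[[290,-120,30],[0,0,0.16],1],[[290,-120,30],[0,0,0.16],1],[[290,-120,30],[0,0,0.16],1],[[290,-120,30],[0,0,0.16],1],[[290,-120,30],[0,0,0.16],1]])

```text
time_s: 1.32
ee_pos: [0.3902, -0.3092, 0.2017]
tcp_rot: [180.0, -0.0, 6.9]
ft_force: [0.8, -1.4, -0.9]
width: -0.0001
gripper_force: 0.0
```

```bash
python3 -c "
from h import *
to([.3686,.1731,.15],6.9)"
```

```text
t 1.32 pos [ 0.3902 -0.3092  0.2017] [ 1.7995e+02 -3.0000e-02  6.9100e+00] shift mm [  36.5 -481.5   51.3] rv [ 0.001 -0.     0.   ] F [ 0.8 -1.4 -0.9] w -0.0001
```

>>> jog_arm(commands=[[[36,-300,20],[0,0,0],1],[[36,-300,20],[0,0,0],1],[[36,-300,20],[0,0,0],1],[[36,-300,20],[0,0,0],1],[[36,-300,20],[0,0,0],1]])

```text
time_s: 1.95
ee_pos: [0.388, -0.0063, 0.1817]
tcp_rot: [180.0, -0.0, 6.9]
ft_force: [1.1, 0.1, 0.4]
width: 0.0001
gripper_force: 0.0
```

```bash
python3 -c "
from h import *
to([.3686,.1731,.15],6.9)"
```

```text
t 1.95 pos [ 0.388  -0.0063  0.1817] [ 1.7999e+02 -5.0000e-02  6.9400e+00] shift mm [   2.4 -180.5   31.7] rv [ 0.    -0.001  0.001] F [1.1 0.1 0.4] w 0.0001
```

>>> jog_arm(commands=[[[2,-180,30],[0,0,0],1],[[2,-180,30],[0,0,0],1],[[2,-180,30],[0,0,0],1],[[2,-180,85],[0,0,0],1],[[2,-180,137],[0,0,0],1]])

```text
time_s: 2.58
ee_pos: [0.369, 0.1718, 0.0437]
tcp_rot: [-180.0, -0.2, 7.1]
ft_force: [-0.1, -0.1, -0.4]
width: -0.0
gripper_force: 0.0
```

>>> jog_arm(commands=[[[0,0,0],[0,0,0],1],[[15,0,0],[0,0,0],1],[[25,0,0],[0,0,0],1],[[35,0,0],[0,0,0],1],[[45,0,0],[0,0,0],1]])

```text
time_s: 3.2
ee_pos: [0.4145, 0.176, 0.0454]
tcp_rot: [-180.0, -0.1, 6.9]
ft_force: [-1.2, -0.9, 1.0]
width: 0.0003
gripper_force: 0.4
```

Run:
```python
from h import *
to([.5184-.0109,.1919-.0013,.045],6.9)
f=grab_frame('top');g=grab_frame('scene')
c=lambda f,u,v:cv2.resize(f['img'][v:v+50,u:u+60,::-1],(480,400),interpolation=cv2.INTER_NEAREST)
cv2.imwrite('pics/p1.png',np.vstack([c(f,215,230),c(g,255,120)])[:,:][::1][:800]); 
cv2.imwrite('pics/p1.png',np.hstack([c(f,215,230),c(g,255,120)])[:, ::1][:, :960]) ; i=cv2.imread('pics/p1.png'); cv2.imwrite('pics/p1.png',cv2.resize(i,(800,333)))
```

```text
t 3.2 pos [0.4145 0.176  0.0454] [-1.80e+02 -9.00e-02  6.91e+00] shift mm [94.1 -3.3  0.5] rv [-0.    -0.002  0.   ] F [-1.2 -0.9  1. ] w 0.0003
```

View pics/p1.png

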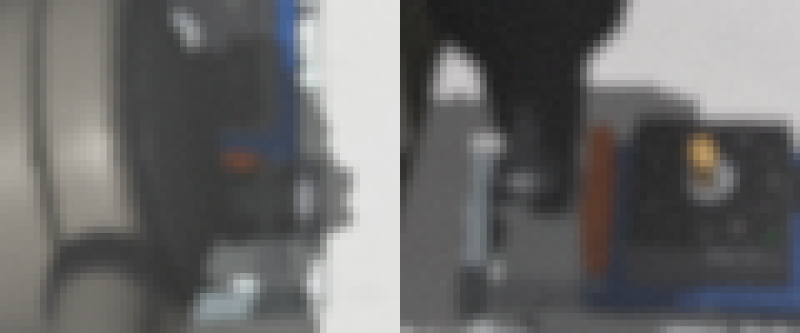

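The fingers are closed behind the orange plate, in scene at about crop (545,185), with the plate free in front of them. Continuing the push.

>>> jog_arm(commands=[[[17,0,0],[0,0,0],1],[[34,0,0],[0,0,0],1],[[51,-1,0],[0,0,0],1],[[66,-2,0],[0,0,0],1],[[78,-3,0],[0,0,0],1]])

```text
time_s: 3.92
ee_pos: [0.4905, 0.1883, 0.0444]
tcp_rot: [180.0, 0.0, 6.9]
ft_force: [-1.0, -1.9, 0.6]
width: 0.0
gripper_force: 0.5
```

>>> jog_arm(commands=[[[3,0,0],[0,0,0],1],[[6,0,0],[0,0,0],1],[[8,0,0],[0,0,0],1],[[10,0,0],[0,0,0],1],[[11,0,0],[0,0,0],1]])

```text
time_s: 4.55
ee_pos: [0.4972, 0.1892, 0.0444]
tcp_rot: [180.0, 0.5, 6.9]
ft_force: [-14.8, -1.8, 12.1]
width: -0.0001
gripper_force: 7.4
```

Run:
```python
from m import *
to([.5184-.0109,.1919-.0013,.045],6.9)
f=grab_frame('top');g=grab_frame('scene')
save('t2.png',f);save('s2.png',g)
c=lambda f,u,v:cv2.resize(f['img'][v:v+50,u:u+50,::-1],(400,400),interpolation=cv2.INTER_NEAREST)
cv2.imwrite('pics/p2.png',np.hstack([c(f,220,180),c(g,300,125)]))
```

```text
t 4.55 pos [0.4972 0.1892 0.0444] [179.96   0.49   6.94] shift mm [10.4 -0.1 -0.7] rv [0.001 0.009 0.001] F [-14.8  -1.8  12.1] w -0.0001
```

View pics/p2.png

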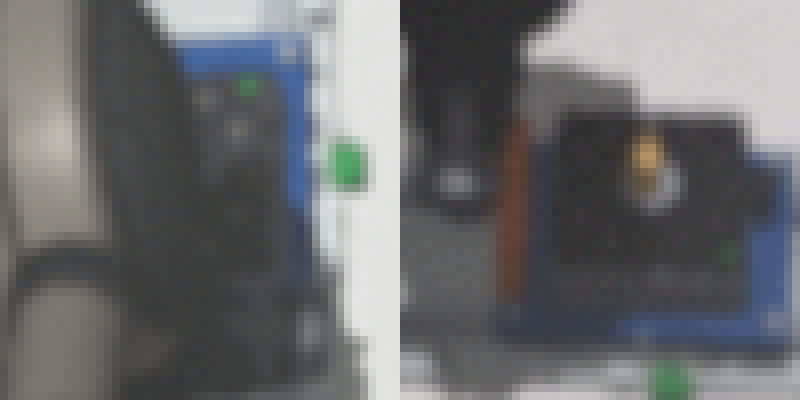

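The white tick on the carrier's side, scene crop (645,345), is still about 3 px short of the green block at (670,385). The 15 N reading fits the detent's ramp, so I'll push on gently.

>>> jog_arm(commands=[[[1,0,0],[0,0,0],1],[[2,0,0],[0,0,0],1]])

```text
time_s: 4.9
ee_pos: [0.4987, 0.1894, 0.0443]
tcp_rot: [180.0, 0.5, 6.9]
ft_force: [-15.4, -1.9, 11.8]
width: 0.0
gripper_force: 7.7
```

>>> jog_arm(commands=[[[1,0,0],[0,0,0],1],[[2,0,0],[0,0,0],1]])

```text
time_s: 5.15
ee_pos: [0.5037, 0.19, 0.0443]
tcp_rot: [180.0, 0.2, 6.9]
ft_force: [1.0, -0.1, 0.5]
width: -0.0
gripper_force: 0.1
```

Run:
```python
from m import *
to([.5184-.0109,.1919-.0013,.045],6.9)
s=sense();print(s['joint_torque'].round(2),s['moment'].round(2))
g=grab_frame('scene');a=blob(g,brass,(318,130,345,156));print(a[0],plane(g,*a[0],.0803))
a=blob(g,orange,(308,130,322,165));print(a[0],plane(g,*a[0],.054))
```

```text
t 5.15 pos [0.5037 0.19   0.0443] [1.7998e+02 1.6000e-01 6.9400e+00] shift mm [ 3.9 -0.1 -0.7] rv [0.    0.003 0.001] F [ 1.  -0.1  0.5] w -0.0
[-1.900e-01 -4.988e+01 -1.896e+01 -1.000e-02 -3.000e-01 -0.000e+00] [-0.02  0.03  0.03]
[332.60869565 143.53623188] [0.56228367 0.19642213 0.0803    ]Traceback (most recent call last):
  File "<stdin>", line 5, in <module>
  File "m.py", line 5, in blob
    k=1+np.argmax(s[1:,4]); w=w*(l==k); v,u=np.mgrid[v0:v1,u0:u1]
        ~~~~~~~~~^^^^^^^^^
    return _wrapfunc(a, 'argmax', axis=axis, out=out, **kwds)
    return bound(*args, **kwds)
ValueError: attempt to get argmax of an empty sequence
```

It clicked: the force fell to about 0 after a jump. I'll back off, raise, and check.

>>> jog_arm(commands=[[[-25,0,0],[0,0,0],1],[[-25,0,-50],[0,0,0],1],[[-25,0,-110],[0,0,0],1],[[-25,60,-110],[0,0,0.18],0],[[-25,120,-110],[0,0,0.36],0]])

```text
time_s: 5.82
ee_pos: [0.4959, 0.0672, 0.1558]
tcp_rot: [-180.0, -0.2, -13.9]
ft_force: [1.3, -0.1, 1.0]
width: 0.036
gripper_force: 0.0
```

>>> jog_arm(commands=[[[0,62,0],[0,0,0.18],0],[[0,124,0],[0,0,0.36],0]])

```text
time_s: 6.08
ee_pos: [0.4656, -0.0544, 0.1549]
tcp_rot: [-180.0, -0.1, -34.7]
ft_force: [0.5, 0.1, 0.2]
width: 0.0424
gripper_force: 0.0
```

Run:
```python
from m import *
import pickle
F=[{n:grab_frame(n) for n in('scene','top')} for _ in range(4)]
d={n:dict(F[0][n],img=np.mean([g[n]['img'] for g in F],0)) for n in('scene','top')}
pickle.dump(d,open('f2.pkl','wb'))
o=pickle.load(open('f1.pkl','rb'))
R=[]
for q,bt,bs in((o,(232,238,250,256),(284,140,300,156)),(d,(228,190,252,215),(322,132,345,156))):
    a=blob(q['top'],brass,bt);b=blob(q['scene'],brass,bs);X,e=tri(q['top'],a[0],q['scene'],b[0]);R.append(X);print('brass',X.round(4),e.round(4),a[0].round(1),b[0].round(1),a[3],b[3])
print('moved',np.linalg.norm((R[1]-R[0])[:2]),R[1]-R[0])
for n in('top','scene'): pass
p=[plane(q['scene'],*blob(q['scene'],brass,bs)[0],.08) for q,bs in((o,(284,140,300,156)),(d,(322,132,345,156)))];print('scene moved',p[1]-p[0])
p=[plane(q['top'],*blob(q['top'],brass,bs)[0],.08) for q,bs in((o,(232,238,250,256)),(d,(228,190,252,215)))];print('top moved',p[1]-p[0])
c=lambda f,u,v:cv2.resize(f['img'][v:v+40,u:u+40,::-1].astype(np.uint8),(400,400),interpolation=cv2.INTER_CUBIC)
cv2.imwrite('pics/p3.png',np.hstack([c(d['top'],222,185),c(d['scene'],312,130)]))
to([.510,-.258,.1],-45)
```

```text
brass [0.4505 0.1827 0.0803] 0.0025 [239.  245.8] [289.9 142.2] 20 10
brass [0.5675 0.197  0.0804] 0.0023 [238.5 196.6] [334.2 143.8] 20 11
moved 0.11789831356394319 [0.11703761 0.01422008 0.00013483]
scene moved [0.11716832 0.01425822 0.        ]
top moved [0.11702538 0.01426017 0.        ]
t 6.47 pos [ 0.4659 -0.0512  0.1546] [-1.7999e+02 -2.0000e-02 -3.4170e+01] shift mm [152.7 146.3  54.6] rv [-0.    -0.     0.189] F [-0.6  0.9  0.5] w 0.0428
```

View pics/p3.png

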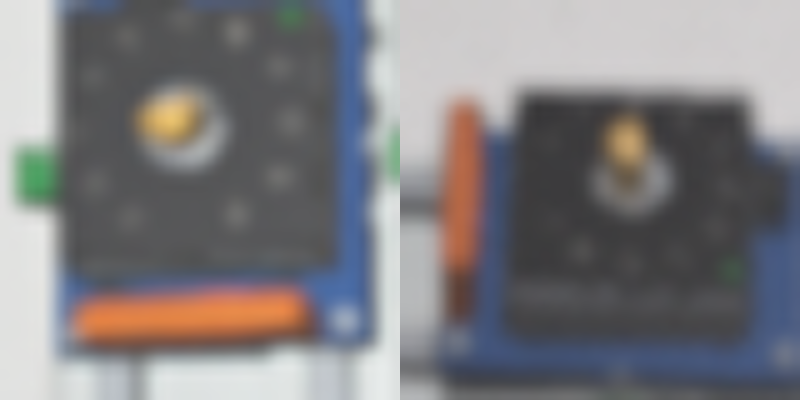

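The carrier is in its station: the shaft moved 118 mm along yaw 6.9° and the tick is by the green blocks. The brass D at top crop (165,118) is slanted, so its yaw is about 20°. On to the knob.

>>> jog_arm(commands=[[[153,146,40],[0,0,0.19],0],[[153,146,40],[0,0,0.19],0],[[153,146,40],[0,0,0.19],0],[[153,146,40],[0,0,0.19],0],[[153,146,40],[0,0,0.19],0]])

```text
time_s: 7.1
ee_pos: [0.5101, -0.2597, 0.1136]
tcp_rot: [180.0, 0.0, -45.2]
ft_force: [0.5, 0.4, -0.4]
width: 0.0427
gripper_force: 0.0
```

Run:
```python
from m import *
import pickle
d=pickle.load(open('f2.pkl','rb'));o=pickle.load(open('f1.pkl','rb'))
for q,bt,bs in((o,(232,238,250,256),(284,140,300,156)),(d,(228,190,252,215),(322,132,345,156))):
  for th in(30,50,80,100):
    fn=lambda r,g,b:(r-b-th)*(r>120)
    out=[]
    for n,bx in(('top',bt),('scene',bs)):
        a=blob(q[n],fn,bx); out+= [n,a[0].round(2).tolist(),round(dirw(q[n],a[0],a[1],.082)%180-90,1),a[2].round(2).tolist(),int(a[3])]
    print(th,*out)
i=d['top']['img']; print((i[...,0]-i[...,2])[192:203,233:247].astype(int)); print(i[192:203,233:247,0].astype(int))
f=grab_frame('scene'); g=grab_frame('top'); save('s4.png',f)
c=lambda f,u,v:cv2.resize(f['img'][v:v+50,u:u+50,::-1],(400,400),interpolation=cv2.INTER_NEAREST)
cv2.imwrite('pics/p4.png',np.hstack([c(g,397,210),c(f,255,285)]))
to([.510,-.258,.01],-45)
```

```text
30 top [238.92, 245.86] 17.2 [1.45, 0.98] 28 scene [289.96, 142.24] 14.6 [1.1, 0.75] 14
50 top [238.98, 245.84] 16.4 [1.29, 0.8] 20 scene [289.88, 142.19] 23.8 [0.86, 0.69] 10
80 top [239.08, 245.9] 17.4 [1.04, 0.65] 12 scene [290.0, 142.0] 10.9 [0.0, 0.0] 1Traceback (most recent call last):
  File "<stdin>", line 9, in <module>
  File "m.py", line 5, in blob
    k=1+np.argmax(s[1:,4]); w=w*(l==k); v,u=np.mgrid[v0:v1,u0:u1]
        ~~~~~~~~~^^^^^^^^^
    return _wrapfunc(a, 'argmax', axis=axis, out=out, **kwds)
    return bound(*args, **kwds)
ValueError: attempt to get argmax of an empty sequence
```

Run:
```python
from m import *
import pickle
d=pickle.load(open('f2.pkl','rb'))
for th in(30,50,70):
    fn=lambda r,g,b:(r-b-th)*(r>120)
    a=blob(d['top'],fn,(228,190,252,215)); print(th,a[0].round(2),round(dirw(d['top'],a[0],a[1],.082)%180-90,1),a[2].round(2))
f=grab_frame('scene'); g=grab_frame('top')
c=lambda f,u,v:cv2.resize(f['img'][v:v+50,u:u+50,::-1],(400,400),interpolation=cv2.INTER_NEAREST)
cv2.imwrite('pics/p4.png',np.hstack([c(g,397,210),c(f,255,285)]))
to([.510,-.258,.01],-45)
```

```text
30 [238.5  196.55] 11.4 [1.39 0.96]
50 [238.48 196.59] 11.2 [1.23 0.87]
70 [238.51 196.63] 11.4 [0.99 0.69]
t 7.2 pos [ 0.5098 -0.2577  0.1143] [-1.800e+02  6.000e-02 -4.512e+01] shift mm [  0.5   0.  104.3] rv [-0.     0.001 -0.002] F [-0.3  0.1  0.1] w 0.0428
```

View pics/p4.png

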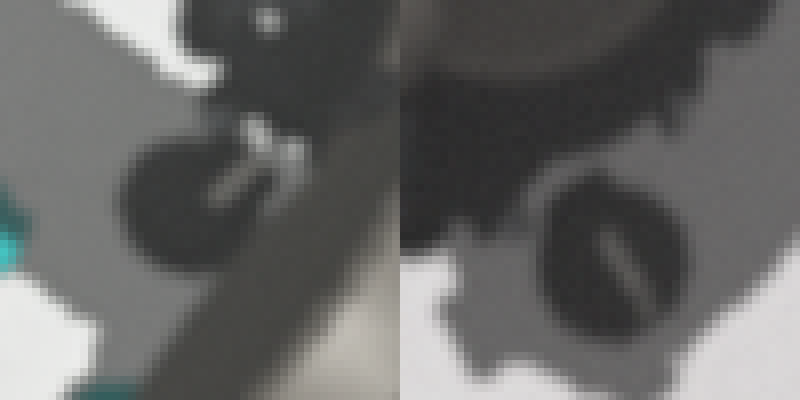

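The knob is unmoved under the gripper: pointer at top crop (230,185), scene crop (630,275). Descend and grip.

>>> jog_arm(commands=[[[0,0,60],[0,0,0],0],[[0,0,90],[0,0,0],0],[[0,0,102],[0,0,0],0],[[0,0,102],[0,0,0],0],[[0,0,102],[0,0,0],1]], force=70)

```text
time_s: 7.82
ee_pos: [0.5106, -0.2595, 0.0142]
tcp_rot: [-180.0, -0.2, -45.2]
ft_force: [0.2, -0.5, -0.6]
width: 0.0257
gripper_force: 0.0
```

>>> jog_arm(commands=[[[0,0,0],[0,0,0],1],[[0,0,0],[0,0,0],1],[[0,0,0],[0,0,0],1],[[0,0,-20],[0,0,0],1],[[0,0,-50],[0,0,0],1]])

```text
time_s: 8.45
ee_pos: [0.5091, -0.2591, 0.063]
tcp_rot: [180.0, 0.1, -45.2]
ft_force: [-0.1, -0.1, 0.6]
width: 0.0201
gripper_force: 68.3
```

Run:
```python
from h import *
to([.569,.1976,.11],15)
```

```text
t 8.45 pos [ 0.5091 -0.2591  0.063 ] [ 1.7998e+02  6.0000e-02 -4.5220e+01] shift mm [-282.1 -364.2  -46.8] rv [-0.000e+00  1.000e-03 -1.051e+00] F [-0.1 -0.1  0.6] w 0.0201
```

Gripped at 68 N and lifted. Carry it high towards the shaft.

>>> jog_arm(commands=[[[0,0,-60],[0,0,0],1],[[-40,-45,-97],[0,0,-0.17],1],[[-80,-90,-97],[0,0,-0.35],1],[[-115,-137,-97],[0,0,-0.52],1],[[-150,-182,-97],[0,0,-0.69],1]])

```text
time_s: 9.07
ee_pos: [0.5332, -0.0228, 0.1607]
tcp_rot: [180.0, -0.1, -5.4]
ft_force: [1.1, 0.0, 0.2]
width: 0.0208
gripper_force: 68.4
```

Run:
```python
from h import *
to([.568,.197,.13],14)
```

```text
t 9.07 pos [ 0.5332 -0.0228  0.1607] [ 1.7999e+02 -1.2000e-01 -5.3800e+00] shift mm [  14.  -222.1   30.6] rv [ 0.001 -0.002 -0.338] F [1.1 0.  0.2] w 0.0208
```

>>> jog_arm(commands=[[[14,-222,10],[0,0,-0.338],1],[[14,-222,10],[0,0,-0.338],1],[[14,-222,10],[0,0,-0.338],1],[[14,-222,31],[0,0,-0.338],1],[[14,-222,31],[0,0,-0.338],1]])

```text
time_s: 9.7
ee_pos: [0.5678, 0.1972, 0.1272]
tcp_rot: [-180.0, 0.1, 13.9]
ft_force: [0.3, 0.2, -0.3]
width: 0.0203
gripper_force: 68.4
```

Run:
```python
from h import *
import pickle
F=[{n:grab_frame(n) for n in('scene','top')} for _ in range(3)]
d={n:dict(F[0][n],img=np.mean([g[n]['img'] for g in F],0)) for n in('scene','top')}
pickle.dump(d,open('f3.pkl','wb'))
to([.568,.197,.13],14)
print([proj(d[n],[.568,.197,.152]) for n in d])
c=lambda f,u,v:cv2.resize(f['img'][v:v+40,u:u+40,::-1].astype(np.uint8),(400,400),interpolation=cv2.INTER_NEAREST)
cv2.imwrite('pics/p5.png',np.hstack([c(d['top'],215,175),c(d['scene'],315,110)]))
```

```text
t 10.0 pos [0.5695 0.1937 0.1295] [ 1.7998e+02 -8.0000e-02  1.3580e+01] shift mm [-0.6 -3.6 -0.5] rv [ 0.    -0.001 -0.007] F [-0.4  0.4  0.2] w 0.0203
[(np.float64(335.9808239502103), np.float64(126.70325387171461)), (np.float64(231.51157420570766), np.float64(190.3153739547906))]
```

View pics/p5.png

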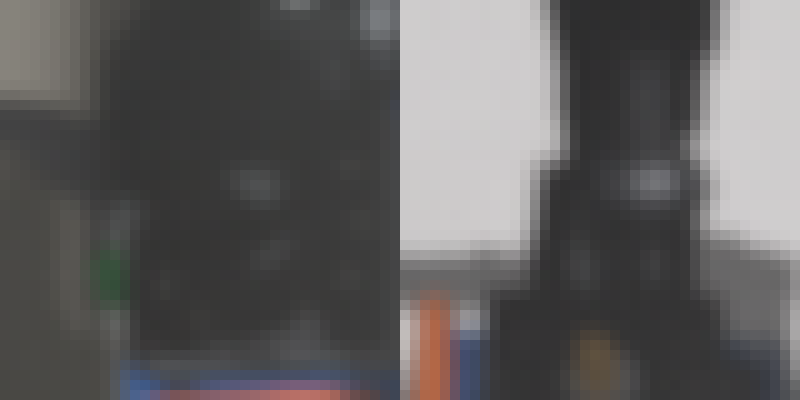

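The top view is occluded by the gripper. In scene the brass shaft shows under the fingers at crop (598,360), so they are roughly above it. I'll align and go down, feeling with the force.

>>> jog_arm(commands=[[[-1.3,-3.8,15],[0,0,-0.007],1],[[-1.3,-3.8,31],[0,0,-0.007],1],[[-1.3,-3.8,31],[0,0,-0.007],1],[[-1.3,-3.8,31],[0,0,-0.007],1]])

```text
time_s: 10.5
ee_pos: [0.5668, 0.1982, 0.0973]
tcp_rot: [180.0, 0.0, 14.1]
ft_force: [0.3, 0.2, -0.1]
width: 0.0206
gripper_force: 68.5
```

```bash
cat >> h.py <<'E'
def st():
    s=sense(); R=Ro.from_euler('xyz',s['tcp_rot'],degrees=True)
    print('t',round(s['time_s'],2),'pos mm',(s['ee_pos']*1000).round(2),'rot',s['tcp_rot'].round(2),'Ftool',R.inv().apply(s['ft_force']).round(1),'Mtool',R.inv().apply(s['moment']).round(3),'w',round(s['width']*1000,1))
E
python3 - <<'E'
from h import *
to([.5673,.1971,.098],14)
for i in range(3): st(); grab_frame('scene')
st()
E
```

```text
t 10.5 pos [0.5668 0.1982 0.0973] [1.800e+02 3.000e-02 1.408e+01] shift mm [ 0.3  1.2 -0.7] rv [0.    0.    0.001] F [ 0.3  0.2 -0.1] w 0.0206
t 10.5 pos mm [566.75 198.24  97.29] rot [1.800e+02 3.000e-02 1.408e+01] Ftool [ 0.3 -0.1  0.1] Mtool [ 0.061  0.013 -0.015] w 20.6
t 10.55 pos mm [566.88 198.28  97.51] rot [179.99   0.    14.08] Ftool [1.  0.1 0.8] Mtool [-0.024  0.019  0.045] w 20.4
t 10.6 pos mm [566.9  198.3   97.62] rot [ 1.7999e+02 -1.0000e-02  1.4080e+01] Ftool [-0.4 -0.  -0.2] Mtool [0.028 0.007 0.005] w 20.6
t 10.65 pos mm [566.91 198.31  97.69] rot [ 1.7999e+02 -1.0000e-02  1.4080e+01] Ftool [-0.1 -0.5  0.5] Mtool [ 0.038 -0.049 -0.034] w 20.6
```

>>> jog_arm(commands=[[[0.3,1.2,2],[0,0,0],1],[[0.3,1.2,4],[0,0,0],1],[[0.3,1.2,5],[0,0,0],1],[[0.3,1.2,6],[0,0,0],1],[[0.3,1.2,6],[0,0,0],1]])

```text
time_s: 11.28
ee_pos: [0.5675, 0.1972, 0.0915]
tcp_rot: [180.0, -0.0, 14.1]
ft_force: [0.5, 0.2, 0.2]
width: 0.0205
gripper_force: 68.5
```

```bash
python3 -c "
from h import *
st()"
```

```text
t 11.28 pos mm [567.51 197.23  91.51] rot [ 1.7999e+02 -2.0000e-02  1.4080e+01] Ftool [ 0.5 -0.1 -0.2] Mtool [-0.004  0.24   0.004] w 20.5
```

>>> jog_arm(commands=[[[0,0,1],[0,0,0],1],[[0,0,2],[0,0,0],1],[[0,0,3],[0,0,0],1],[[0,0,3],[0,0,0],1]])

```text
time_s: 11.78
ee_pos: [0.5675, 0.1972, 0.0885]
tcp_rot: [180.0, -0.0, 14.1]
ft_force: [1.3, 0.5, -0.1]
width: 0.0207
gripper_force: 68.5
```

```bash
python3 -c "
from h import *
st()"
```

```text
t 11.78 pos mm [567.46 197.21  88.47] rot [ 1.800e+02 -1.000e-02  1.408e+01] Ftool [ 1.4 -0.2  0.1] Mtool [-0.039  0.326 -0.016] w 20.7
```

>>> jog_arm(commands=[[[0.4,0,2],[0,0,0],1],[[0.4,0,4],[0,0,0],1],[[0.4,0,6],[0,0,0],1],[[0.4,0,7],[0,0,0],1],[[0.4,0,7],[0,0,0],1]])

```text
time_s: 12.4
ee_pos: [0.5678, 0.1973, 0.0818]
tcp_rot: [180.0, -0.0, 14.1]
ft_force: [-0.4, -0.3, 3.9]
width: 0.0206
gripper_force: 68.8
```

```bash
python3 -c "
from h import *
st()"
```

```text
t 12.4 pos mm [567.82 197.26  81.82] rot [ 1.7999e+02 -1.0000e-02  1.4080e+01] Ftool [-0.4  0.2 -3.9] Mtool [-0.045 -0.103  0.   ] w 20.6
```

The knob slid on freely and sits at about home height, with the spring starting at 3.9 N. Press down.

>>> jog_arm(commands=[[[0,0,1],[0,0,0],1],[[0,0,2],[0,0,0],1],[[0,0,2],[0,0,0],1]])

```text
time_s: 12.78
ee_pos: [0.5679, 0.1973, 0.0798]
tcp_rot: [180.0, -0.0, 14.1]
ft_force: [-1.0, 0.8, 4.7]
width: 0.0207
gripper_force: 69.0
```

>>> jog_arm(commands=[[[0,0,1],[0,0,0],1],[[0,0,2],[0,0,0],1],[[0,0,2],[0,0,0],1]])

```text
time_s: 13.15
ee_pos: [0.5683, 0.1974, 0.0783]
tcp_rot: [180.0, -0.1, 14.1]
ft_force: [-0.2, -1.2, 8.0]
width: 0.0204
gripper_force: 69.6
```

>>> jog_arm(commands=[[[0,0,1],[0,0,0],1],[[0,0,1],[0,0,0],1]])

```text
time_s: 13.4
ee_pos: [0.5688, 0.1974, 0.0782]
tcp_rot: [180.0, -0.2, 14.1]
ft_force: [-1.2, -0.6, 11.8]
width: 0.0204
gripper_force: 70.1
```

```bash
python3 -c "
from h import *
st()"
```

```text
t 13.4 pos mm [568.76 197.43  78.16] rot [ 1.7998e+02 -1.7000e-01  1.4090e+01] Ftool [ -1.3   0.3 -11.8] Mtool [-0.085 -0.226  0.015] w 20.4
```

>>> jog_arm(commands=[[[-0.4,0,1],[0,0,0],1],[[-0.4,0,2],[0,0,0],1],[[-0.4,0,2.5],[0,0,0],1],[[-0.4,0,2.5],[0,0,0],1]], force=100)

```text
time_s: 13.9
ee_pos: [0.5692, 0.1975, 0.0779]
tcp_rot: [180.0, -0.3, 14.1]
ft_force: [-3.9, -1.2, 25.5]
width: 0.0198
gripper_force: 100.3
```

Run:
```python
from m import *
import pickle
st()
o=pickle.load(open('f2.pkl','rb'))
g=grab_frame('scene');f=grab_frame('top');st()
c=lambda f,u,v:cv2.resize(np.clip(f['img'][v:v+40,u:u+40,::-1].astype(float)*1.6,0,255).astype(np.uint8),(400,400),interpolation=cv2.INTER_CUBIC)
cv2.imwrite('pics/p6.png',np.hstack([c(f,222,180),c(g,312,130)]))
```

```text
t 13.9 pos mm [569.18 197.49  77.9 ] rot [179.97  -0.34  14.09] Ftool [ -3.9   0.2 -25.6] Mtool [-0.095 -0.798 -0.002] w 19.8
t 14.0 pos mm [569.2  197.5   77.89] rot [179.97  -0.34  14.09] Ftool [ -4.3   0.1 -26. ] Mtool [-0.081 -0.787 -0.006] w 19.9
```

View pics/p6.png

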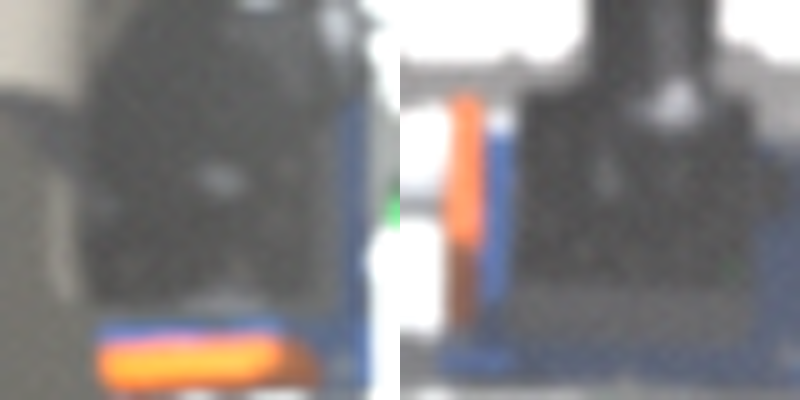

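The carrier is still in its station: orange plate unchanged at scene crop (465,170), and the knob is down on the controller. The stop is hard, with only 0.3 mm more travel for 14 N. I'll ease the side load slightly and hold.

>>> jog_arm(commands=[[[-0.7,0,-0.8],[0,0,0],1],[[-0.7,0,-0.8],[0,0,0],1],[[-0.7,0,-0.8],[0,0,0],1]])

```text
time_s: 14.38
ee_pos: [0.5688, 0.1974, 0.0781]
tcp_rot: [180.0, -0.4, 14.1]
ft_force: [-2.0, -0.6, 19.1]
width: 0.0197
gripper_force: 99.8
```

Run:
```python
from h import *
st()
s=sense()
if 12<s['ft_force'][2]<30 and s['ee_pos'][2]<.0785: print(hand_in())
```

```text
t 14.38 pos mm [568.8  197.43  78.07] rot [179.97  -0.36  14.09] Ftool [ -2.    0.1 -19.1] Mtool [-0.044 -0.254  0.034] w 19.7
the job is handed in; nothing more can be done
None
```

I handed the job in at about 14.4 s with the carrier clicked into its station and the black knob on the D-shaft, still gripped and pressed against a hard stop at about 19 N; `hand_in()` gave no verdict.

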